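# Lock the swing-out tray arm with its tapered pin

### The job

The tray arm on the bench has to be locked in its bracket, but the hole in the arm is out of line with the bracket's holes and a brown bottle has been left standing over them. Stand the bottle upright on the bench clear of the bracket, take the tapered pin from its stand, feel its nose down through the arm's hole into the bracket's lower plate and let go of it while its collar is still well clear of the bracket (over a centimetre), then press it fully home from above with the fingertips on top of its knob, so that it draws the arm into line. Do not touch the tray arm with the hand or disturb the other things, and leave the pin seated with its collar down on the bracket.

Things in the scene. Friction and masses are not known exactly. Their poses are not given: they have to be found in the camera images.
- bracket: Fixed bracket: two steel plates (92 mm along its x, 136 mm along y) one above the other on four bolts, each with a 30 mm hole on the bracket's z axis. Origin: on the bench under the holes; z up; x points away from the robot along the tray arm (within 0.4 rad of world x). Upper plate 88 to 98 mm above the bench (bolt heads at its corners to 101 mm), lower plate 56 to 72 mm, foot plate 0 to 8 mm.
- bracket_hole (a point): Centre of the hole's mouth in the top face of the upper plate, 98 mm above the bench; axes as the bracket. The bench to the left of the bracket (10 to 25 cm from this point towards world +y, and from there towards the robot) is empty.
- tray_slide: Carriage under the tray arm: flat aluminium bar with a white open tray, 130 x 150 mm, rim 112 mm above the bench, near edge about 110 mm beyond the holes. Origin at bench level under the swivel bolt, 150 mm along the bracket's x from the holes when in line. It slides along x; its pose does not show the arm's swivel. The robot must not touch carriage or arm.
- taper_pin: Loose steel pin, 110 mm long, 0.2 kg. Origin: centre of the nose's end; z runs to the knob. Radius 4 mm at 0, tapering to 14.2 mm at 40 mm, shank 14.2 mm to 80 mm, collar 19 mm from 80 to 86 mm, grip knob 13.5 mm from 86 to 110 mm (flat top). Starts upright in its stand, collar on the stand's top. Home in the bracket, its collar lies on the upper plate and its origin is 18 mm above the bench.
- pin_stand: Fixed grey block 70 x 70 mm, 84 mm high with a vertical 31 mm hole in which the pin stands. Origin: on the bench under the hole.
- iodine_bottle: Loose brown bottle with black cap, 51 mm diameter, 108 mm high, about 0.15 kg, standing upright on the bracket's upper plate over the hole. Origin: centre of its underside.
- ointment_pot: Loose low round pot, 69 mm diameter, 41 mm high, a bystander on the bench beyond the pin stand. Origin: centre of its underside. Leave it alone.
- plaster_tape: Loose roll of plaster tape lying flat, 66 mm diameter, 25 mm high, a bystander on the bench to the right of the pin stand. Origin: centre of its underside. Leave it alone.
- middle_level (a point): Point on the bracket's hole axis, 86 mm above the bench: level of the top face of the arm's flat end, which lies between the plates (74 to 86 mm, 66 mm wide, own 30 mm hole). The arm's hole is out of line with this point: 5 to 8 mm along the bracket's +x and anything from -15 to +15 mm along its y. The amount is not measured: see or feel it through the upper hole.
- lower_hole (a point): Centre of the lower plate's hole mouth, 72 mm above the bench. The arm moves stiffly (about 2 N at its hole, along x or y) and stays where it is left. The pin, pushed down through upper plate, arm and lower plate, draws the arm's hole onto this axis with about 5 to 30 N. Let go part-way it stays wedged if its nose has entered the lower plate; let go sooner, it falls aslant and jams.
Not all that is in view belongs to the job. What is shaped like the iodine_bottle but yellow is not meant.

How it is judged (in metres and radians):
On the way, in this order (a step that is already met when the one before it is completed fails the run):
1. the bottle stands upright on the bench, clear of the bracket, released (height (world z) of iodine_bottle below 0.006 m and angle between iodine_bottle's own z axis and vertical below 0.1 rad and horizontal distance between iodine_bottle and bracket above 0.11 m and contact force between the fingers and iodine_bottle below 0.1 N), for 0.2 s.
2. the pin stands by itself, its nose in the arm's hole, at least 10 mm short of home (z of taper_pin in the frame of bracket between 0.028 and 0.082 m and horizontal distance between taper_pin and bracket below 0.02 m and angle between taper_pin's own z axis and vertical below 0.4 rad and contact force between the fingers and taper_pin below 0.1 N), for 0.2 s.
3. the pin is pressed from above, fingertips on top of its knob, while not yet home (contact force between the fingers and taper_pin above 3 N and z of the grasp point in the frame of taper_pin above 0.113 m and z of taper_pin in the frame of bracket above 0.0215 m), for 0.02 s.
At the end, for the whole second after the job is handed in: The pin is fully home (collar within 2 mm of the bracket's upper plate, upright within 0.06 rad, nose within 5 mm of the hole axis, at rest), which is possible only with the arm's hole drawn into line; the bottle stands upright at rest on the bench, at least 110 mm from the hole axis (z of taper_pin in the frame of bracket below 0.02 m and horizontal distance between taper_pin and bracket below 0.005 m and angle between the z axis of taper_pin and the z axis of bracket, either way round below 0.06 rad and linear speed of each of taper_pin, iodine_bottle below 0.02 m/s and height (world z) of iodine_bottle below 0.006 m and angle between iodine_bottle's own z axis and vertical below 0.1 rad and horizontal distance between iodine_bottle and bracket above 0.11 m); the robot touches nothing.
It fails at once if the robot touches the tray arm (contact force between any of the fingers, the arm and tray_slide above 1 N).
It fails at once if the ointment pot or the tape roll is moved (distance of any of ointment_pot, plaster_tape from where it was at the start of the episode above 0.02 m).
It also fails if it takes over 72 s, if anything falls off the work surface, if the arm or the gripper's body presses on something with over 40 N, if the wrist force passes 120 N, or if a joint passes its speed limit or range.

### The arm

A 6-joint arm with a two-finger parallel gripper is mounted at the origin on a cart in front of the work surface, level with it; the furniture and walls round the work are solid. World frame = base frame: x ahead of the robot, y to its left, z up, the work surface at z = 0. Lengths are in mm, angles in rad, forces in N, time in s.
With the tool pointing down it reaches from about 400 to 925 mm from the base axis. Payload 12.5 kg.
Tool frame: the origin (TCP) lies midway between the tips of the shut fingers; the grasp point (between the pads) lies 19 mm behind it (env.pinch_z is the z of the grasp point in the tool frame, in mm); z points along the fingers, y is the line along which they close (so a half turn about z gives the same grasp; the last joint's range is limited). The gripper opens to 95 mm and grips with 3 to 60 N. Pads are 20 mm wide; open, the fingers measure 119 mm over their backs; the gripper's body (75 mm by 180 mm) begins 59 mm behind the grasp point.
Start: joints at [1.149, 0.491, 1.559, -0, 1.092, -0.106], TCP at [194.094, 594.116, 214.661] pointing down, gripper open.
Joint ranges: [-3.1, 3.1], [-0.84, 2.19], [0.05, 2.79], [-1.13, 4.28], [0.06, 2.93], [-2.69, 2.69]. Speed limits (rad/s): [2.22, 2.22, 2.79, 3.14, 3.14, 3.14].

### API

Orientations are given as [roll, pitch, yaw] about the fixed x, y, z axes, in that order (R = Rz(yaw) Ry(pitch) Rx(roll)).
In Python, from cell import env, eyes gives the robot as it stands.
- The arm moves only by the shell command python3 -m inch 'ROWS'. ROWS is JSON, a list of rows, each a list of 3 entries, a list of its own where there are three numbers: the shift along the tool's x, y, z in units of 60 mm (1.0 is 60 mm), then the turn about the tool's z in units of 5 degrees (1.0 is 5 degrees), then the closure, from -1 (fully open) to 1 (shut). In form: [[[tx, ty, tz], turn, claw], ...]. A call has exactly 10 rows; each row shifts and turns the commanded pose from where the row before left it, along the tool's axes as they then stand; what a row does not reach is not made up. A row lasts 1/8 s, in which the tool goes at most 62.5 mm and 10.7 degrees, less where a joint would pass 70% of its speed; a pose out of reach is approached as far as the arm can. A call is refused whole if a number of a shift passes 1 or a number of a turn 1, either way. A call with a gripper value outside its range is refused whole. The fingers move at their own pace and stop on an object; the grip force is fixed at half the most. Time passes only in rows, so rows that do not move let the fingers close, or fill a call up. It gives the time, the measured TCP pose, the force, the opening and the grip force at its end, in the units of the state.
- env.state(): the state, without advancing time (a new reading comes with each control period).
- eyes.read_camera(name): name is "side" or "top"; returns a dict with "pixels" (420x560x3 uint8, red, green, blue), "fx", "fy", "cx", "cy" (pixels), "distortion" ([k1, k2, p1, p2, k3] as OpenCV has them; the pictures are not rectified), "extrinsics" (4x4, takes a point from world to camera coordinates). Camera axes: x right, y down, z forward; pixel columns grow to the right and rows downward; lengths in mm; the calibration is good to about 2 mm. A picture is of the moment at which its call begins. There is no depth.
- env.job_done(): hands the job in; it is judged then, once.
Trained networks look in a picture, given as the dict that the camera call returned (one of the last four; its "shot" number tells which), for a name from the list of things; names that differ only in an ending like _2 or _b are one class to them, and where a whole thing is asked for, a point or a joint stands for the part that bears it (a point fixed in the world has none). Each returns a list of dicts, best first, with "score" (0 to 1); they miss things now and then, are a little off and sometimes report something else, mostly with a low value. They report only what shows in the picture. A call takes as long as a camera call. They do not tell look-alikes from the thing itself.
- eyes.boxes_of(name, picture): "centre" ([row, column] in pixels, amid what is visible of it).
- eyes.cut_out(name, picture): "mask" (420x560 bool, what is visible of it) and "centre" ([row, column] in pixels, amid what is visible of it).
- eyes.spot_point(name, picture): "centre" ([row, column] in pixels: a listed point, or the origin of a listed thing).
The state is a dict: "t": time; "joints": joint angles; "qvel": joint speeds; "tau": joint torques, N m; "eef_pos": TCP position; "tcp_rot": TCP orientation; "ft_force": force on the tool from outside, world axes, zero at the start; "moment": the same for the moment, N m; "opening": opening from 0.0 (shut) to 1.0 (fully open); "grip_force": force on a finger pad.
Only numpy, scipy, OpenCV 4.12 (cv2) and the standard library are available. Lean on these libraries where they do the work, as an engineer would, in place of code of your own. Each camera call takes 0.05 s, during which the arm holds its last target. There are 200 camera calls.

## Working session

There is one attempt and no reset: what is moved stays moved. The work goes in short steps, Python scripts to look and compute and a shell command to move; the robot and the scene stay as the last step left them, time stands still between calls to the robot, and variables do not carry over. Pictures are saved under pics/ and viewed, at most 10 in all, crops included, and the job is handed in when it is done.

```bash
ls; mkdir -p pics; cat > h.py <<'E'
import numpy as np, cv2
from cell import env, eyes
def cam(n):
    p=eyes.read_camera(n); p["K"]=np.array([[p["fx"],0,p["cx"]],[0,p["fy"],p["cy"]],[0,0,1.]]); p["D"]=np.array(p["distortion"],float); p["E"]=np.array(p["extrinsics"],float); return p
def ray(p,rc):
    u=cv2.undistortPoints(np.array([[[rc[1],rc[0]]]],float),p["K"],p["D"])[0,0]
    R,t=p["E"][:3,:3],p["E"][:3,3]; return -R.T@t, R.T@np.array([u[0],u[1],1.])
def atz(p,rc,z):
    o,d=ray(p,rc); return o+d*(z-o[2])/d[2]
def proj(p,X):
    R,t=p["E"][:3,:3],p["E"][:3,3]; q,_=cv2.projectPoints(np.array(X,float).reshape(-1,3),cv2.Rodrigues(R)[0],t,p["K"],p["D"]); return q[:,0,::-1]
def tri(pr):
    A=np.zeros((3,3));b=np.zeros(3)
    for p,rc in pr:
        o,d=ray(p,rc); d=d/np.linalg.norm(d); M=np.eye(3)-np.outer(d,d); A+=M; b+=M@o
    return np.linalg.solve(A,b)
def save(p,name,crop=None,k=1):
    im=p["pixels"][:,:,::-1]
    if crop: im=im[crop[0]:crop[1],crop[2]:crop[3]]
    cv2.imwrite("pics/"+name,cv2.resize(im,None,fx=k,fy=k,interpolation=cv2.INTER_CUBIC))
E
python3 - <<'E'
from h import *
np.set_printoptions(precision=1,suppress=True)
s=env.state(); print(s["t"],s["eef_pos"],s["tcp_rot"],s["ft_force"],env.pinch_z)
T=cam("top");S=cam("side")
im=np.hstack([T["pixels"],S["pixels"]])[:,:,::-1]
save(T,"t0.png"); save(S,"s0.png")
for n,p in(("top",T),("side",S)):
    o,_=ray(p,(210,280)); print(n,o,atz(p,(210,280),0))
Z=dict(bracket=0,bracket_hole=98,tray_slide=0,taper_pin=4,pin_stand=0,iodine_bottle=98,ointment_pot=0,plaster_tape=0)
for k,z in Z.items():
    for n,p in(("top",T),("side",S)):
        for d in eyes.spot_point(k,p)[:3]: print(k,n,round(d["score"],2),np.array(d["centre"]),atz(p,d["centre"],z))
E
```

```text
pics
0.0 [194.  593.9 214.1] [-3.1 -0.   2.8] [-0.8 -0.9  0.5] -18.8
top [ 444.9  -80.1 1239.2] [507.7 -74.    0. ]
side [389.8 708.  794.2] [ 522.5 -230.4    0. ]
bracket top 0.93 [216.  214.1] [497.3  82.3   0. ]
bracket side 0.87 [289.4 268.3] [500.5  85.2   0. ]
bracket_hole top 0.67 [211.  207.6] [504.4  83.5  98. ]
bracket_hole side 0.7 [260.7 273.1] [491.5  75.3  98. ]
tray_slide top 0.71 [152.5 207.6] [649.2  95.4   0. ]
tray_slide side 0.61 [281.9 207.3] [659.4  90.8  -0. ]
tray_slide side 0.47 [268.6 269.9] [509.2  15.9   0. ]
taper_pin top 0.75 [198.6 334. ] [ 531.4 -202.2    4. ]
taper_pin top 0.72 [137.2 300.7] [ 679.7 -127.4    4. ]
taper_pin side 0.17 [265.3 270.7] [508.6   7.4   4. ]
pin_stand top 0.67 [200.8 334.8] [ 526.4 -204.4    0. ]
pin_stand side 0.95 [216.6 276.3] [ 528.6 -196.8    0. ]
iodine_bottle top 0.7 [215.5 213.6] [494.3  70.6  98. ]
iodine_bottle top 0.64 [275.  258.1] [362.9 -23.7  98. ]
iodine_bottle side 0.8 [268.3 330.2] [355.1  73.2  98. ]
iodine_bottle side 0.73 [259.  267.2] [506.4  72.5  98. ]
ointment_pot top 0.63 [138.2 300. ] [ 678.1 -125.9    0. ]
ointment_pot side 0.77 [224.1 226.3] [ 670.7 -133.4    0. ]
plaster_tape top 0.94 [242.5 409.3] [ 423.3 -378.     0. ]
plaster_tape top 0.42 [213.2 209.4] [504.2  93.4   0. ]
plaster_tape side 0.68 [187.1 314. ] [ 428.8 -372.7    0. ]
```

View pics/t0.png

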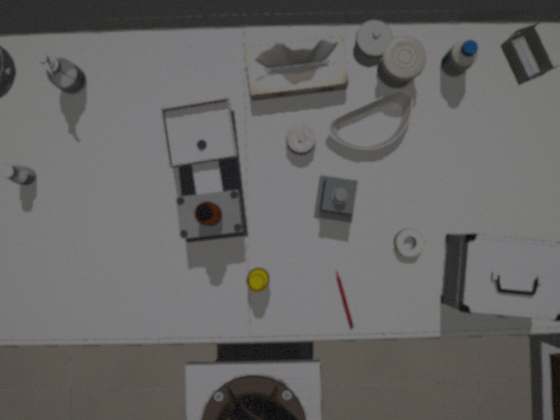

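View pics/s0.png

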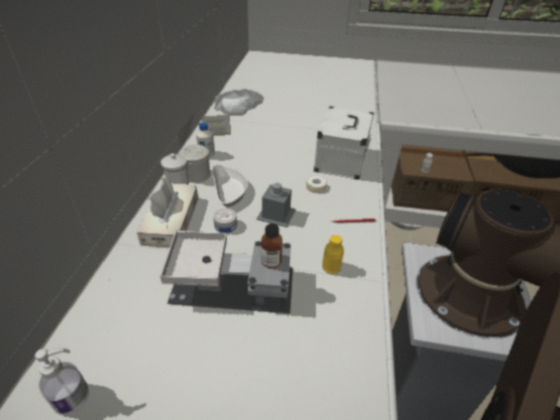

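Candidates: the brown bottle at top (213,208) / side (250,272) and the yellow one at top (279,258) / side (258,333). The brown one fits: it has a black cap and stands on the bracket. I'll confirm this in one enlarged crop.

```bash
python3 - <<'E'
from h import *
np.set_printoptions(precision=1,suppress=True)
T=cam("top");S=cam("side")
a=T["pixels"][180:250,165:255,::-1]; b=S["pixels"][220:310,235:300,::-1]
f=lambda i,k:cv2.resize(np.clip(i*1.6,0,255).astype(np.uint8),None,fx=k,fy=k,interpolation=cv2.INTER_CUBIC)
a=f(a,5);b=f(b,5); H=max(a.shape[0],b.shape[0]); c=np.zeros((H,a.shape[1]+b.shape[1],3),np.uint8); c[:a.shape[0],:a.shape[1]]=a; c[:b.shape[0],a.shape[1]:]=b
cv2.imwrite("pics/c1.png",c)
for n in("bracket","bracket_hole","iodine_bottle","taper_pin","pin_stand"):
  dt=eyes.spot_point(n,T); ds=eyes.spot_point(n,S)
  for d in dt[:2]:
    for e in ds[:2]:print(n,d["centre"],e["centre"],tri([(T,d["centre"]),(S,e["centre"])]))
for n in("iodine_bottle","taper_pin","pin_stand"):
  for nm,p in(("T",T),("S",S)):
    for d in eyes.cut_out(n,p)[:2]:
      r,c=np.where(d["mask"]); print(n,nm,round(d["score"],2),d["centre"],r.min(),r.max(),c.min(),c.max(),len(r))
print(env.state()["tcp_rot"])
E
```

```text
bracket [215.8, 215.3] [288.9, 268.8] [499.   80.1  -4.1]
bracket_hole [211.5, 207.8] [261.7, 271.5] [498.7  82.2 101.2]
iodine_bottle [278.4, 257.9] [257.8, 267.6] [433.7  -0.4  50.8]
iodine_bottle [278.4, 257.9] [262.3, 330.9] [350.1 -19.2  20.3]
iodine_bottle [211.6, 210.4] [257.8, 267.6] [503.6  76.4 106.6]
iodine_bottle [211.6, 210.4] [262.3, 330.9] [428.7  78.8 134.5]
taper_pin [195.8, 335.8] [260.3, 271.7] [ 551.1 -232.1 -239.3]
pin_stand [198.0, 333.0] [213.4, 275.0] [ 532.8 -199.3   10.2]
iodine_bottle T 0.71 [212.7, 210.8] 201 226 194 222 577
iodine_bottle T 0.64 [280.2, 257.4] 268 292 247 270 471
iodine_bottle S 0.61 [275.7, 217.3] 230 313 160 293 8244
iodine_bottle S 0.59 [246.0, 269.9] 223 267 260 282 818
taper_pin T 0.54 [194.7, 340.5] 187 205 332 347 237
pin_stand T 0.75 [198.9, 332.5] 175 222 315 356 1396
pin_stand S 0.88 [208.3, 271.5] 186 225 258 292 902
[3.1 0.  2.8]
```

View pics/c1.png

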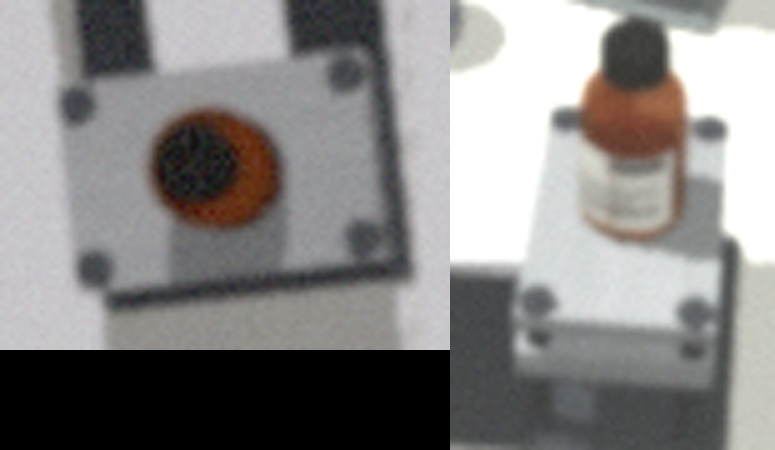

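The crop shows the brown bottle with its black cap and white label, so it is the one meant. It stands on the bracket, with the cap centre at top (212,204). The four bolt heads are clear in both views and give me the bracket's pose.

```bash
python3 - <<'E'
from h import *
np.set_printoptions(precision=1,suppress=True)
T=cam("top");S=cam("side")
tb=np.array([[103,77],[73,346],[268,95],[238,363]])/5+[180,165]-.4
sb=np.array([[118,117],[128,259],[300,88],[312,245]])/5+[220,235]-.4
# top order: far-left, far-right, near-left, near-right; side: view from left (+y): near rows -> +y
P=np.array([atz(T,x,101) for x in tb]);print("top",P,P.mean(0), np.arctan2(*(P[:2].mean(0)-P[2:].mean(0))[1::-1]))
Q=np.array([atz(S,x,101) for x in sb]);print("side",Q,Q.mean(0))
print("cap",atz(T,[212.2,203.6],206))
# pin from own image: save crop of stand
a=T["pixels"][165:235,300:375,::-1]; b=S["pixels"][175:235,240:310,::-1]
f=lambda i,k:cv2.resize(np.clip(i*1.6,0,255).astype(np.uint8),None,fx=k,fy=k,interpolation=cv2.INTER_CUBIC)
a=f(a,5);b=f(b,5); H=max(a.shape[0],b.shape[0]); c=np.zeros((H,a.shape[1]+b.shape[1],3),np.uint8); c[:a.shape[0],:a.shape[1]]=a; c[:b.shape[0],a.shape[1]:]=b
cv2.imwrite("pics/c2.png",c)
E
```

```text
top [[529.3 143.1 101. ]
 [539.5  25.3 101. ]
 [457.2 136.2 101. ]
 [467.5  19.3 101. ]] [498.4  81.  101. ] 0.0891983431430432
side [[538.5  27.1 101. ]
 [467.7  20.4 101. ]
 [527.5 143.9 101. ]
 [456.3 137.3 101. ]] [497.5  82.2 101. ]
cap [496.6  76.  206. ]
```

View pics/c2.png

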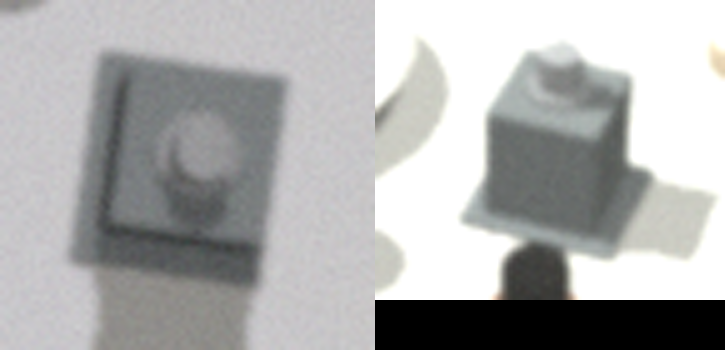

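```bash
cat >> h.py <<'E'
from scipy.spatial.transform import Rotation as Ro
def go(target,n=None):
    s=env.state(); R=Ro.from_euler("xyz",s["tcp_rot"]).as_matrix()
    d=R.T@(np.array(target,float)-s["eef_pos"])/60
    print("t%.2f"%s["t"],"pos",np.round(s["eef_pos"],1),"rot",np.round(s["tcp_rot"],3),"F",np.round(s["ft_force"],1),"open",round(s["opening"],3),"grip",np.round(s["grip_force"],1),"units",np.round(d,3),"" if n is None else np.round(d/n,3))
E
python3 - <<'E'
from h import *
np.set_printoptions(precision=1,suppress=True)
T=cam("top");S=cam("side")
kt=[145/5+165-.4,210/5+300-.4]; ks=[55/5+175-.4,185/5+240-.4]
print(atz(T,kt,114),atz(S,ks,114),tri([(T,kt),(S,ks)]))
for z,c in((84,[[70,125],[78,287],[232,103],[245,258]]),): 
    P=np.array([atz(T,np.array(x)/5+[165,300]-.4,z) for x in c]); print(P,P.mean(0))
go([496.6,76,260],10); go([496.6,76,260],13)
E
```

```text
[ 534.1 -208.1  114. ] [ 531.3 -203.2  114. ] [ 533.3 -208.6  109.9]
[[ 570.7 -174.8   84. ]
 [ 565.4 -246.6   84. ]
 [ 499.1 -163.    84. ]
 [ 491.7 -231.3   84. ]] [ 531.7 -203.9   84. ]
t2.00 pos [194.1 594.1 214.7] rot [3.1 0.  2.8] F [ 1.   0.5 -1. ] open 1.003 grip 0.0 units [-7.5 -6.6 -0.8] [-0.7 -0.7 -0.1]
t2.00 pos [194.1 594.1 214.7] rot [3.1 0.  2.8] F [ 1.   0.5 -1. ] open 1.003 grip 0.0 units [-7.5 -6.6 -0.8] [-0.6 -0.5 -0.1]
```

```bash
python3 -m inch '[[[-0.6,-0.55,-0.1],0,-1],[[-0.6,-0.55,-0.1],0,-1],[[-0.6,-0.55,-0.1],0,-1],[[-0.6,-0.55,-0.1],0,-1],[[-0.6,-0.55,-0.1],0,-1],[[-0.6,-0.55,-0.1],0,-1],[[-0.6,-0.55,-0.1],0,-1],[[-0.6,-0.55,-0.1],0,-1],[[-0.6,-0.55,0],0,-1],[[-0.6,-0.55,0],0,-1]]'
python3 -c "
from h import *
go([496.6,76,260],3);go([496.6,76,141])"
```

```text
t: 3.25
eef_pos: [434.5, 167.2, 263.0]
tcp_rot: [3.141, 0.001, 2.826]
ft_force: [-0.4, 1.1, 0.4]
opening: 0.996
grip_force: 0.0
t3.25 pos [434.5 167.2 263. ] rot [3.141e+00 1.000e-03 2.826e+00] F [-0.4  1.1  0.4] open 0.996 grip 0.0 units [-1.456 -1.122  0.05 ] [-0.485 -0.374  0.017]
t3.25 pos [434.5 167.2 263. ] rot [3.141e+00 1.000e-03 2.826e+00] F [-0.4  1.1  0.4] open 0.996 grip 0.0 units [-1.455 -1.123  2.033]
```

```bash
python3 -m inch '[[[-0.49,-0.37,0],0,-1],[[-0.49,-0.37,0],0,-1],[[-0.48,-0.38,0],0,-1],[[0,0,0.3],0,-1],[[0,0,0.4],0,-1],[[0,0,0.4],0,-1],[[0,0,0.4],0,-1],[[0,0,0.4],0,-1],[[0,0,0.1],0,-1],[[0,0,0],0,-1]]'
python3 -c "
from h import *
go([496.6,76,141])
S=cam('side');go([496.6,76,141]);save(S,'s1.png',(150,330,180,360),4)"
```

```text
t: 4.5
eef_pos: [496.4, 77.6, 142.9]
tcp_rot: [3.141, -0.0, 2.826]
ft_force: [0.8, -0.5, 0.4]
opening: 1.0
grip_force: 0.0
t4.50 pos [496.4  77.6 142.9] rot [ 3.141 -0.     2.826] F [ 0.8 -0.5  0.4] open 1.0 grip 0.0 units [-0.012 -0.024  0.031] 
t4.55 pos [496.6  77.6 143.3] rot [3.141e+00 1.000e-03 2.826e+00] F [-0.9 -0.5  0.2] open 1.002 grip 0.0 units [-0.009 -0.025  0.038]
```

View pics/s1.png

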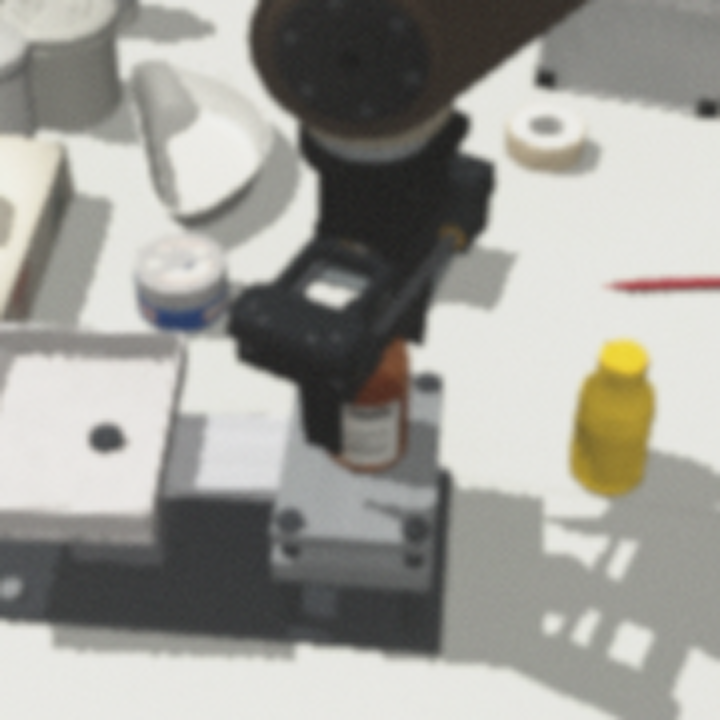

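The open fingers straddle the bottle: the near finger is at (420,330) of the crop and the bottle at (430,375). Now closing and lifting.

```bash
python3 -m inch '[[[0,0,0],0,1],[[0,0,0],0,1],[[0,0,0],0,1],[[0,0,0],0,1],[[0,0,0],0,1],[[0,0,0],0,1],[[0,0,-0.2],0,1],[[0,0,-0.3],0,1],[[0,0,-0.3],0,1],[[0,0,0],0,1]]'
python3 -c "
from h import *
go([480,265,190],5)"
```

```text
t: 5.8
eef_pos: [496.7, 77.6, 192.0]
tcp_rot: [3.141, 0.003, 2.826]
ft_force: [-0.1, -0.7, -1.3]
opening: 0.523
grip_force: 30.0
t5.80 pos [496.7  77.6 192. ] rot [3.141e+00 3.000e-03 2.826e+00] F [-0.1 -0.7 -1.3] open 0.523 grip 30.0 units [1.235 2.883 0.034] [0.247 0.577 0.007]
```

```bash
python3 -m inch '[[[0.15,0.3,0],0,1],[[0.25,0.55,0],0,1],[[0.25,0.6,0],0,1],[[0.25,0.6,0],0,1],[[0.2,0.5,0],0,1],[[0.12,0.33,0],0,1],[[0,0,0.3],0,1],[[0,0,0.4],0,1],[[0,0,0.4],0,1],[[0,0,0.4],0,1]]'
python3 -c "
from h import *
go([480,265,45.9])"
```

```text
t: 7.05
eef_pos: [480.3, 264.2, 99.6]
tcp_rot: [-3.141, -0.0, 2.825]
ft_force: [-0.3, 0.1, -2.0]
opening: 0.525
grip_force: 30.0
t7.05 pos [480.3 264.2  99.6] rot [-3.141 -0.     2.825] F [-0.3  0.1 -2. ] open 0.525 grip 30.0 units [0.009 0.011 0.895]
```

```bash
python3 -m inch '[[[0,0,0.35],0,1],[[0,0,0.3],0,1],[[0,0,0.1],0,1],[[0,0,0.06],0,1],[[0,0,0.04],0,1],[[0,0,0],0,1],[[0,0,0.02],0,1],[[0,0,0.01],0,1],[[0,0,0],0,1],[[0,0,0],0,1]]'
python3 -c "
from h import *
go([480,265,45.9])"
```

```text
t: 8.3
eef_pos: [480.3, 264.5, 47.9]
tcp_rot: [3.141, 0.0, 2.826]
ft_force: [-0.1, -1.2, -2.4]
opening: 0.53
grip_force: 30.0
t8.30 pos [480.3 264.5  47.9] rot [3.141 0.    2.826] F [-0.1 -1.2 -2.4] open 0.53 grip 30.0 units [0.007 0.006 0.033]
```

```bash
python3 -m inch '[[[0,0,0.02],0,1],[[0,0,0.02],0,1],[[0,0,0],0,1],[[0,0,0],0,0.5],[[0,0,0],0,-1],[[0,0,0],0,-1],[[0,0,0],0,-1],[[0,0,0],0,-1],[[0,0,0],0,-1],[[0,0,0],0,-1]]'
python3 -c "
from h import *
go([533,-206,240])"
```

```text
t: 9.55
eef_pos: [480.3, 264.5, 45.4]
tcp_rot: [3.142, -0.0, 2.826]
ft_force: [-0.2, 0.5, -0.4]
opening: 0.993
grip_force: 0.0
t9.55 pos [480.3 264.5  45.4] rot [ 3.142 -0.     2.826] F [-0.2  0.5 -0.4] open 0.993 grip 0.0 units [-3.271 -7.182 -3.243]
```

```bash
python3 -m inch '[[[0,0,-0.3],0,-1],[[0,0,-0.6],0,-1],[[0,0,-0.8],0,-1],[[0,0,-0.8],0,-1],[[0,0,-0.7],0,-1],[[0,-0.2,0],0,-1],[[-0.2,-0.5,0],0,-1],[[-0.3,-0.8,0],0,-1],[[-0.35,-0.85,0],0,-1],[[-0.35,-0.85,0],0,-1]]'
python3 -c "
from h import *
go([533,-206,240])"
```

```text
t: 10.8
eef_pos: [488.3, 57.8, 236.4]
tcp_rot: [-3.141, -0.001, 2.826]
ft_force: [1.2, -0.4, -0.6]
opening: 1.0
grip_force: 0.0
t10.80 pos [488.3  57.8 236.4] rot [-3.141e+00 -1.000e-03  2.826e+00] F [ 1.2 -0.4 -0.6] open 1.0 grip 0.0 units [-2.072 -3.949 -0.062]
```

```bash
python3 -m inch '[[[-0.4,-0.8,0],0,-1],[[-0.4,-0.8,0],0,-1],[[-0.4,-0.8,0],0,-1],[[-0.4,-0.75,0],0,-1],[[-0.3,-0.5,0],0,-1],[[-0.17,-0.3,0],0,-1],[[0,0,0.3],0,-1],[[0,0,0.4],0,-1],[[0,0,0.3],0,-1],[[0,0,0],0,-1]]'
python3 - <<'E'
from h import *
go([533,-206,92])
T=cam("top");S=cam("side")
np.set_printoptions(precision=1,suppress=True)
for n,p in(("T",T),("S",S)):
    for d in eyes.spot_point("iodine_bottle",p)[:2]: print(n,d["centre"],atz(p,d["centre"],0))
a=T["pixels"][185:245,170:250,::-1]; b=S["pixels"][160:290,235:315,::-1]
f=lambda i,k:cv2.resize(np.clip(i*1.6,0,255).astype(np.uint8),None,fx=k,fy=k,interpolation=cv2.INTER_CUBIC)
a=f(a,5);b=f(b,4.6); H=max(a.shape[0],b.shape[0]); c=np.zeros((H,a.shape[1]+b.shape[1],3),np.uint8); c[:a.shape[0],:a.shape[1]]=a; c[:b.shape[0],a.shape[1]:]=b
cv2.imwrite("pics/c3.png",c); print(c.shape)
E
```

```text
t: 12.05
eef_pos: [532.8, -203.4, 176.0]
tcp_rot: [3.141, -0.003, 2.826]
ft_force: [0.4, -0.5, 0.1]
opening: 0.999
grip_force: 0.0
t12.05 pos [ 532.8 -203.4  176. ] rot [ 3.141e+00 -3.000e-03  2.826e+00] F [ 0.4 -0.5  0.1] open 0.999 grip 0.0 units [-0.022 -0.041  1.399] 
T [223.3, 137.9] [484.3 264.2   0. ]
T [279.4, 256.4] [345.6 -14.6   0. ]
S [351.5, 259.4] [488.  256.8   0. ]
S [265.3, 331.0] [348.8 -27.3   0. ]
(598, 768, 3)
```

View pics/c3.png

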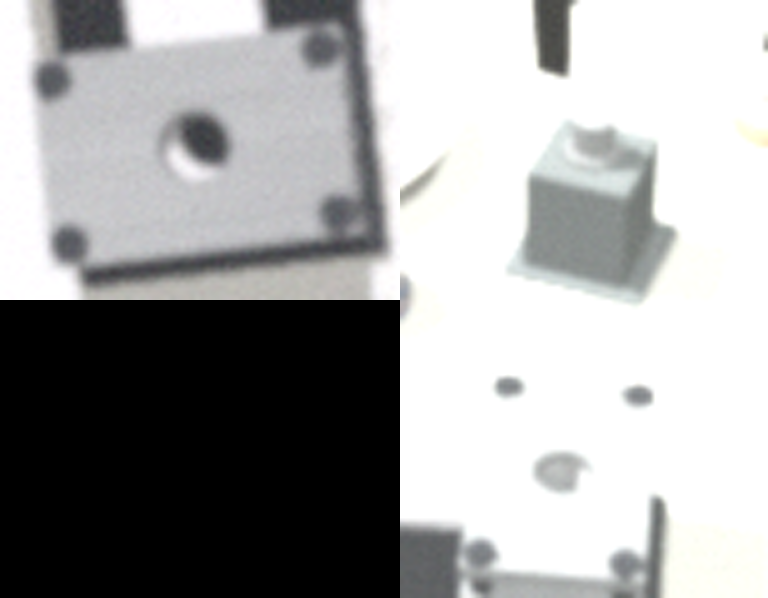

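The top crop shows the bracket clear, with the upper hole centred at (195,145). The arm's dark hole is shifted to the upper right, i.e. +x and -y. The side crop shows the pin's knob at (592,140), upright in its stand. Now I'll fit the arm's offset and descend onto the knob.

```bash
python3 -m inch '[[[-0.01,-0.02,0.3],0,-1],[[-0.01,-0.02,0.4],0,-1],[[0,0,0.3],0,-1],[[0,0,0.2],0,-1],[[0,0,0.1],0,-1],[[0,0,0],0,-1],[[0,0,0],0,-1],[[0,0,0],0,-1],[[0,0,0],0,-1],[[0,0,0],0,-1]]' | head -2
cat > fit.py <<'E'
from h import *
np.set_printoptions(precision=1,suppress=True)
def fit(p,c0=(498,81.6),yaw=.089):
    g=cv2.cvtColor(p["pixels"],cv2.COLOR_RGB2GRAY).astype(float)
    rc=proj(p,[c0[0],c0[1],98])[0]; r,c=np.mgrid[int(rc[0])-14:int(rc[0])+15,int(rc[1])-14:int(rc[1])+15]
    X=np.array([atz(p,(a,b),98)[:2] for a,b in zip(r.ravel(),c.ravel())]); Y=np.array([atz(p,(a,b),86)[:2] for a,b in zip(r.ravel(),c.ravel())])
    I=g[r,c].ravel(); cy,sy=np.cos(yaw),np.sin(yaw); sg=lambda d:1/(1+np.exp((d-15)/.7)); res=[]
    for ux in np.arange(-3,3.1,1):
     for uy in np.arange(-3,3.1,1):
      C=np.array(c0)+[ux,uy]; d=np.linalg.norm(X-C,axis=1); w=d<19; h=sg(d)
      for a in np.arange(3,10.1,1):
       for b in np.arange(-17,17.1,1):
        e=sg(np.linalg.norm(Y-C-[cy*a-sy*b,sy*a+cy*b],axis=1))*h
        A=np.c_[1-h[w],(h-e)[w],e[w]]; k,*_=np.linalg.lstsq(A,I[w],rcond=None); res.append((np.mean((A@k-I[w])**2),*C,a,b,k))
    res.sort(key=lambda t:t[0]); return res[:4]
if __name__=="__main__":
    go([533,-206,92])
    for n in("top","side"):
        for t in fit(cam(n)): print(n,np.round(t[0],1),np.round(t[1:5],1),t[5])
E
python3 fit.py
```

```text
t: 13.5
eef_pos: [534.0, -206.9, 99.5]
t13.50 pos [ 534.  -206.9   99.5] rot [3.1 0.  2.8] F [ 0.6 -0.2  0.3] open 0.998 grip 0.0 units [0.  0.  0.1] 
top 142.6 [497.   81.6   9.   -7. ] [119.6 135.7  50. ]
top 145.5 [497.   81.6   9.   -6. ] [119.3 138.5  52.2]
top 148.1 [497.   80.6   9.   -5. ] [119.3 140.5  54.1]
top 149.3 [498.   81.6   8.   -6. ] [121.6 137.4  53.8]
side 83.4 [499.   80.6   6.  -10. ] [174.3 151.4 122.7]
side 83.6 [499.   80.6   5.  -11. ] [173.7 156.1 123.3]
side 84.0 [499.   80.6   5.  -10. ] [173.8 155.6 123.3]
side 84.1 [499.   80.6   6.  -11. ] [174.3 151.4 122.7]
```

```bash
python3 -m inch '[[[0.01,0,0.07],0,-1],[[0,0,0.035],0,-1],[[0,0,0],0,1],[[0,0,0],0,1],[[0,0,0],0,1],[[0,0,0],0,1],[[0,0,0],0,1],[[0,0,0],0,1],[[0,0,0],0,1],[[0,0,0],0,1]]'
```

```text
t: 14.85
eef_pos: [533.4, -206.6, 93.1]
tcp_rot: [3.141, -0.0, 2.826]
ft_force: [-0.8, 0.5, 0.3]
opening: 0.277
grip_force: 30.0
```

```bash
python3 -m inch '[[[0,0,-0.1],0,1],[[0,0,-0.2],0,1],[[0,0,-0.3],0,1],[[0,0,-0.3],0,1],[[0,0,-0.3],0,1],[[0,0,-0.3],0,1],[[0,0,-0.3],0,1],[[0,0,-0.2],0,1],[[0,0,-0.1],0,1],[[0,0,0],0,1]]'
python3 -c "
from h import *
go([500,79.5,214],7)"
```

```text
t: 16.1
eef_pos: [533.3, -206.6, 219.2]
tcp_rot: [3.142, 0.0, 2.826]
ft_force: [0.2, -0.1, -3.4]
opening: 0.273
grip_force: 30.0
t16.10 pos [ 533.3 -206.6  219.2] rot [3.142 0.    2.826] F [ 0.2 -0.1 -3.4] open 0.273 grip 30.0 units [2.009 4.361 0.087] [0.287 0.623 0.012]
```

```bash
python3 -m inch '[[[0.15,0.3,0],0,1],[[0.28,0.6,0],0,1],[[0.3,0.7,0],0,1],[[0.3,0.7,0],0,1],[[0.3,0.7,0],0,1],[[0.3,0.6,0],0,1],[[0.23,0.46,0],0,1],[[0.15,0.3,0],0,1],[[0,0,0],0,1],[[0,0,0],0,1]]'
python3 - <<'E'
from h import *
np.set_printoptions(precision=1,suppress=True)
go([500,79.5,195])
T=cam("top");S=cam("side")
for n,p in(("T",T),("S",S)):
    for d in eyes.spot_point("taper_pin",p)[:2]: print(n,d["score"],d["centre"])
    print("expected nose",proj(p,[*env.state()["eef_pos"][:2],env.state()["eef_pos"][2]-89]), "hole",proj(p,[498,81.5,98]))
    for d in eyes.cut_out("taper_pin",p)[:1]: r,c=np.where(d["mask"]); print(d["score"],r.min(),r.max(),c.min(),c.max())
a=S["pixels"][190:290,230:330,::-1]
cv2.imwrite("pics/c4.png",cv2.resize(a,None,fx=6,fy=6,interpolation=cv2.INTER_CUBIC))
E
```

```text
t: 17.35
eef_pos: [499.6, 79.5, 218.9]
tcp_rot: [-3.141, -0.0, 2.826]
ft_force: [0.1, -0.9, -1.7]
opening: 0.276
grip_force: 30.0
t17.35 pos [499.6  79.5 218.9] rot [-3.1 -0.   2.8] F [ 0.1 -0.9 -1.7] open 0.276 grip 30.0 units [-0.   0.   0.4] 
expected nose [[212.3 207.6]] hole [[213.9 208.6]]
S 0.91 [251.2, 268.5]
expected nose [[252.  269.5]] hole [[262.2 270. ]]
0.75 216 251 264 278
```

View pics/c4.png

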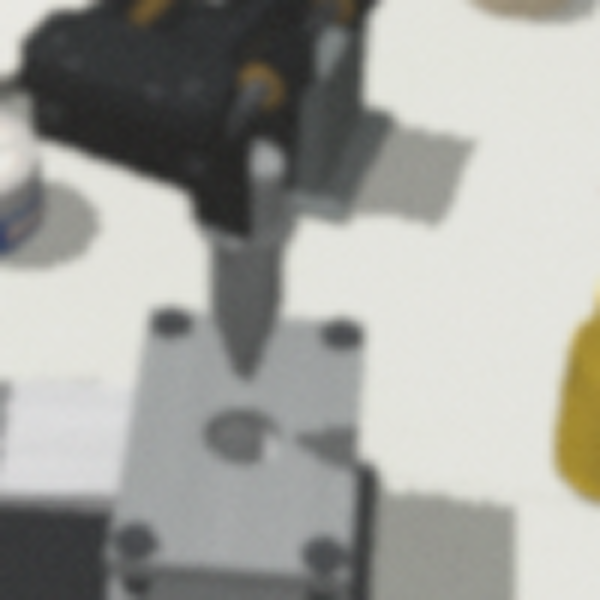

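The pin hangs vertical with its nose at (246,378), straight above the hole at (243,436). I'll feel downward.

```bash
python3 -m inch '[[[0,0,0.1],0,1],[[0,0,0.15],0,1],[[0,0,0.15],0,1],[[0,0,0.12],0,1],[[0,0,0.1],0,1],[[0,0,0.08],0,1],[[0,0,0.06],0,1],[[0,0,0.04],0,1],[[0,0,0],0,1],[[0,0,0],0,1]]'
```

```text
t: 18.9
eef_pos: [500.1, 79.5, 171.3]
tcp_rot: [3.141, 0.0, 2.826]
ft_force: [-0.1, -0.1, -2.2]
opening: 0.275
grip_force: 30.0
```

```bash
python3 -m inch '[[[0,0,0.04],0,1],[[0,0,0.04],0,1],[[0,0,0.04],0,1],[[0,0,0.04],0,1],[[0,0,0.03],0,1],[[0,0,0.03],0,1],[[0,0,0.02],0,1],[[0,0,0],0,1],[[0,0,0],0,1],[[0,0,0],0,1]]'
```

```text
t: 20.15
eef_pos: [500.0, 79.5, 156.8]
tcp_rot: [3.141, 0.0, 2.826]
ft_force: [-0.5, 0.0, -3.0]
opening: 0.278
grip_force: 30.0
```

```bash
python3 -m inch '[[[0.01,0,0.02],0,1],[[0.01,0.01,0.02],0,1],[[0.01,0.005,0.02],0,1],[[0,0,0.02],0,1],[[0,0,0.02],0,1],[[0,0,0.02],0,1],[[0,0,0.02],0,1],[[0,0,0],0,1],[[0,0,0],0,1],[[0,0,0],0,1]]'
```

```text
t: 21.4
eef_pos: [498.5, 80.9, 148.2]
tcp_rot: [-3.142, -0.0, 2.826]
ft_force: [2.3, -1.6, -0.8]
opening: 0.275
grip_force: 30.0
```

```bash
python3 -m inch '[[[0,0,0.02],0,1],[[0,0,0.02],0,1],[[0,0,0.02],0,1],[[0,0,0.02],0,1],[[0,0,0.01],0,1],[[0,0,0],0,1],[[0,0,0],0,1],[[0,0,0],0,1],[[0,0,0],0,1],[[0,0,0],0,1]]'
```

```text
t: 22.65
eef_pos: [498.5, 80.9, 142.9]
tcp_rot: [3.142, -0.0, 2.826]
ft_force: [1.2, -1.8, -1.0]
opening: 0.276
grip_force: 30.0
```

```bash
python3 -m inch '[[[0,0,0.02],0,1],[[0,0,0.02],0,1],[[0,0,0.02],0,1],[[0,0,0.02],0,1],[[0,0,0.01],0,1],[[0,0,0],0,1],[[0,0,0],0,1],[[0,0,0],0,1],[[0,0,0],0,1],[[0,0,0],0,1]]'
```

```text
t: 23.9
eef_pos: [498.5, 80.9, 137.5]
tcp_rot: [3.142, -0.0, 2.826]
ft_force: [1.4, -1.3, -1.3]
opening: 0.277
grip_force: 30.0
```

```bash
python3 - <<'E'
from h import *
F=[]
for i in range(16): eyes.read_camera("side"); F.append(env.state()["ft_force"])
F=np.array(F); print(F.mean(0),F.std(0)/4); go([498,81.5,137])
E
```

```text
[ 1.89092492 -1.51843694 -1.20916051] [0.12855243 0.11227856 0.10309073]
t24.70 pos [498.5  80.9 137.5] rot [ 3.142 -0.     2.826] F [ 1.6 -2.1 -2. ] open 0.275 grip 30.0 units [0.011 0.007 0.008]
```

```bash
python3 -m inch '[[[0,0,0],0,-0.2],[[0,0,0],0,-0.2],[[0,0,0],0,-0.2],[[0,0,0],0,-0.2],[[0,0,0],0,-0.2],[[0,0,0],0,-0.2],[[0,0,0],0,-0.2],[[0,0,0],0,-0.2],[[0,0,0],0,-0.2],[[0,0,0],0,-0.2]]'
python3 - <<'E'
from h import *
S=cam("side"); go([498,81.5,137])
for d in eyes.cut_out("taper_pin",S)[:1]: r,c=np.where(d["mask"]); print(d["score"],r.min(),r.max(),c.min(),c.max())
cv2.imwrite("pics/c5.png",cv2.resize(S["pixels"][190:290,230:330,::-1],None,fx=6,fy=6,interpolation=cv2.INTER_CUBIC))
for k in(48,34,18): print(k,proj(S,[[498,81.5,k+80],[498,81.5,k+110]]))
E
```

```text
t: 25.95
eef_pos: [498.6, 80.9, 137.5]
tcp_rot: [3.142, 0.0, 2.826]
ft_force: [-0.3, 0.2, -0.4]
opening: 0.594
grip_force: 0.0
t26.00 pos [498.6  80.9 137.5] rot [3.141 0.    2.826] F [-0.6  0.7  0.3] open 0.6 grip 0.0 units [0.012 0.007 0.009] 
0.7 246 266 266 279
48 [[253.49249917 270.10953212]
 [244.38823644 270.26187775]]
34 [[257.61178522 270.04056597]
 [248.68496602 270.18999247]]
18 [[262.22299998 269.96333701]
 [253.49249917 270.10953212]]
```

View pics/c5.png

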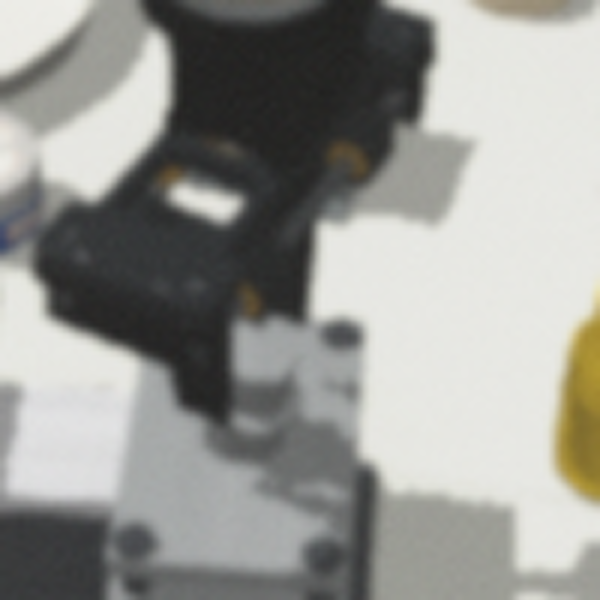

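The pin stands wedged: the knob is near (265,360), with the collar and shank visible above the plate down to about (260,445). I'll rise, shut the fingers and press.

```bash
python3 -m inch '[[[0,0,-0.1],0,-0.2],[[0,0,-0.2],0,-0.2],[[0,0,-0.2],0,-0.2],[[0.01,0.005,-0.1],0,-0.2],[[0,0,0],0,1],[[0,0,0],0,1],[[0,0,0],0,1],[[0,0,0],0,1],[[0,0,0],0,1],[[0,0,0],0,1]]'
python3 - <<'E'
from h import *
go([498,81.5,160])
T=cam("top");S=cam("side")
for n,p in(("T",T),("S",S)):
    for d in eyes.cut_out("taper_pin",p)[:1]: r,c=np.where(d["mask"]); print(n,d["score"],d["centre"],r.min(),r.max(),c.min(),c.max())
E
```

```text
t: 27.3
eef_pos: [498.1, 81.3, 173.5]
tcp_rot: [3.142, -0.0, 2.826]
ft_force: [0.2, -1.1, 0.2]
opening: 0.034
grip_force: 0.0
t27.30 pos [498.1  81.3 173.5] rot [ 3.142 -0.     2.826] F [ 0.2 -1.1  0.2] open 0.034 grip 0.0 units [0.002 0.002 0.225] 
S 0.83 [257.4, 272.6] 246 266 264 279
```

```bash
python3 -m inch '[[[0,0,0.1],0,1],[[0,0,0.1],0,1],[[0,0,0.04],0,1],[[0,0,0.03],0,1],[[0,0,0.03],0,1],[[0,0,0],0,1],[[0,0,0],0,1],[[0,0,0],0,1],[[0,0,0],0,1],[[0,0,0],0,1]]'
```

```text
t: 28.75
eef_pos: [498.1, 81.4, 155.6]
tcp_rot: [3.141, 0.0, 2.826]
ft_force: [0.3, 0.0, -0.4]
opening: 0.003
grip_force: 0.0
```

```bash
python3 -m inch '[[[0,0,0.02],0,1],[[0,0,0.02],0,1],[[0,0,0.02],0,1],[[0,0,0.02],0,1],[[0,0,0.02],0,1],[[0,0,0.01],0,1],[[0,0,0],0,1],[[0,0,0],0,1],[[0,0,0],0,1],[[0,0,0],0,1]]'
```

```text
t: 30.0
eef_pos: [499.1, 81.1, 149.7]
tcp_rot: [3.141, 0.003, 2.826]
ft_force: [2.9, -2.7, 8.9]
opening: 0.006
grip_force: 4.1
```

```bash
python3 -m inch '[[[0,0,0.02],0,1],[[0,0,0.02],0,1],[[0,0,0.02],0,1],[[0,0,0.02],0,1],[[0,0,0.02],0,1],[[0,0,0],0,1],[[0,0,0],0,1],[[0,0,0],0,1],[[0,0,0],0,1],[[0,0,0],0,1]]'
```

```text
t: 31.25
eef_pos: [501.2, 80.6, 145.2]
tcp_rot: [3.14, 0.008, 2.826]
ft_force: [5.1, -6.3, 20.7]
opening: 0.005
grip_force: 10.4
```

```bash
python3 -m inch '[[[0,0,-0.2],0,1],[[0,0,-0.4],0,1],[[0,0,-0.6],0,1],[[0,0,-0.6],0,1],[[0.3,-0.6,-0.2],0,1],[[0.3,-0.8,0],0,1],[[0.3,-0.8,0],0,1],[[0,-0.3,0],0,1],[[0,0,0],0,1],[[0,0,0],0,1]]'
python3 - <<'E'
from h import *
np.set_printoptions(precision=1,suppress=True)
go([498,81.5,160])
T=cam("top");S=cam("side")
for n,p in(("T",T),("S",S)):
    for d in eyes.cut_out("taper_pin",p)[:1]: r,c=np.where(d["mask"]); print(n,d["score"],d["centre"],r.min(),r.max(),c.min(),c.max())
f=lambda i,k:cv2.resize(np.clip(i*1.3,0,255).astype(np.uint8),None,fx=k,fy=k,interpolation=cv2.INTER_CUBIC)
a=f(T["pixels"][185:240,175:243,::-1],6);b=f(S["pixels"][225:292,240:302,::-1],6); H=max(a.shape[0],b.shape[0]); c=np.zeros((H,a.shape[1]+b.shape[1],3),np.uint8); c[:a.shape[0],:a.shape[1]]=a; c[:b.shape[0],a.shape[1]:]=b
cv2.imwrite("pics/c6.png",c)
for p,o,k in((T,(185,175),0),(S,(225,240),408)):
  for z in(18,28,35,45): print(z,(proj(p,[[498,81.5,z+110],[498,81.5,z+80],[498,81.5,98]])-o+.5)*6+[0,k])
E
```

```text
t: 32.5
eef_pos: [400.3, -44.0, 262.9]
tcp_rot: [3.141, -0.0, 2.826]
ft_force: [0.1, -0.5, -0.7]
opening: 0.002
grip_force: 0.0
t32.50 pos [400.3 -44.  262.9] rot [ 3.1 -0.   2.8] F [ 0.1 -0.5 -0.7] open 0.002 grip 0.0 units [-0.9  2.5  1.7] 
T 0.58 [211.5, 209.9] 206 221 201 217
S 0.64 [258.9, 271.2] 250 267 262 277
18 [[172.8 192.4]
 [176.4 204.4]
 [176.4 204.4]]
28 [[171.5 188.2]
 [175.2 200.5]
 [176.4 204.4]]
35 [[170.6 185.3]
 [174.4 197.7]
 [176.4 204.4]]
45 [[169.3 181. ]
 [173.2 193.6]
 [176.4 204.4]]
18 [[174.  591.7]
 [226.3 590.8]
 [226.3 590.8]]
28 [[156.  592. ]
 [209.1 591.1]
 [226.3 590.8]]
35 [[143.3 592.2]
 [196.9 591.3]
 [226.3 590.8]]
45 [[124.9 592.5]
 [179.3 591.6]
 [226.3 590.8]]
```

View pics/c6.png

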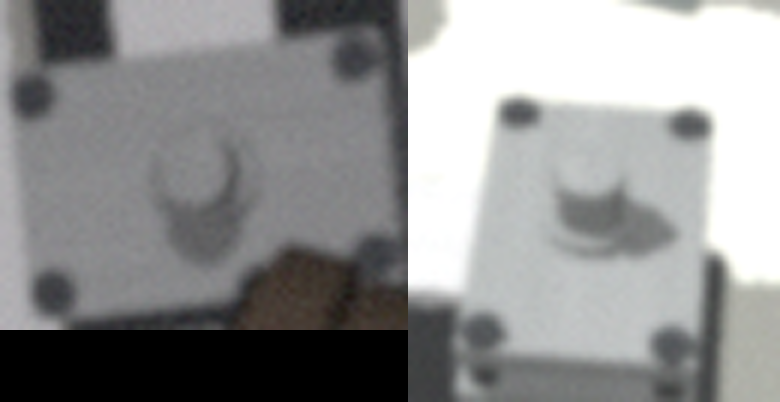

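The pin now looks home or very nearly so: the knob top is at side crop (592,172), against a home prediction of (592,174). I'll press down once more to confirm it is seated.

```bash
python3 -m inch '[[[-0.2,0.5,0],0,1],[[-0.2,0.6,0],0,1],[[-0.2,0.5,0],0,1],[[-0.2,0.5,0.3],0,1],[[-0.09,0.39,0.4],0,1],[[0,0,0.4],0,1],[[0,0,0.4],0,1],[[0,0,0.3],0,1],[[0,0,0.1],0,1],[[0,0,0],0,1]]'
python3 -c "
from h import *
go([498,81.5,129])"
```

```text
t: 33.95
eef_pos: [497.4, 81.2, 148.9]
tcp_rot: [-3.142, -0.0, 2.826]
ft_force: [-0.2, -0.4, 0.8]
opening: 0.005
grip_force: 0.0
t33.95 pos [497.4  81.2 148.9] rot [-3.142 -0.     2.826] F [-0.2 -0.4  0.8] open 0.005 grip 0.0 units [-0.008  0.008  0.332]
```

```bash
python3 -m inch '[[[0,0,0.08],0,1],[[0,0,0.08],0,1],[[0,0,0.04],0,1],[[0,0,0.03],0,1],[[0,0,0.02],0,1],[[0,0,0.02],0,1],[[0,0,0.02],0,1],[[0,0,0],0,1],[[0,0,0],0,1],[[0,0,0],0,1]]'
```

```text
t: 35.2
eef_pos: [497.3, 81.0, 131.6]
tcp_rot: [3.141, 0.0, 2.826]
ft_force: [-0.1, 0.3, -1.6]
opening: 0.002
grip_force: 0.0
```

```bash
python3 -m inch '[[[0,0,0.02],0,1],[[0,0,0.02],0,1],[[0,0,0.02],0,1],[[0,0,0.02],0,1],[[0,0,0],0,1],[[0,0,0],0,1],[[0,0,0],0,1],[[0,0,0],0,1],[[0,0,0],0,1],[[0,0,0],0,1]]'
```

```text
t: 36.45
eef_pos: [497.4, 81.0, 128.2]
tcp_rot: [3.141, 0.001, 2.826]
ft_force: [-6.1, -0.7, 21.0]
opening: 0.001
grip_force: 10.5
```

```bash
python3 -m inch '[[[0,0,-0.1],0,1],[[0,0,-0.2],0,1],[[0,0,-0.4],0,1],[[0,0,-0.4],0,1],[[0,0,-0.4],0,1],[[0,0,-0.2],0,1],[[0.2,-0.4,0],0,1],[[0.3,-0.8,0],0,1],[[0.3,-0.8,0],0,1],[[0,-0.4,0],0,1]]'
python3 - <<'E'
from h import *
np.set_printoptions(precision=1,suppress=True)
go([498,81.5,129])
T=cam("top");S=cam("side")
for n,p in(("T",T),("S",S)):
    for d in eyes.spot_point("iodine_bottle",p)[:2]: print(n,d["centre"],atz(p,d["centre"],0))
    for d in eyes.cut_out("taper_pin",p)[:1]: r,c=np.where(d["mask"]); print(n,d["score"],r.min(),r.max(),c.min(),c.max())
a=T["pixels"][185:240,125:243,::-1];b=S["pixels"][225:370,235:315,::-1]
a=cv2.resize(a,None,fx=3.5,fy=3.5,interpolation=3);b=cv2.resize(b,None,fx=4,fy=4,interpolation=3);c=np.zeros((580,a.shape[1]+b.shape[1],3),np.uint8);c[:a.shape[0],:a.shape[1]]=a;c[:,a.shape[1]:]=b
cv2.imwrite("pics/c7.png",c)
E
```

```text
t: 37.7
eef_pos: [405.2, -42.1, 228.7]
tcp_rot: [-3.142, -0.001, 2.825]
ft_force: [0.1, 0.1, -0.2]
opening: 0.007
grip_force: 0.0
t37.70 pos [405.2 -42.1 228.7] rot [-3.1 -0.   2.8] F [ 0.1  0.1 -0.2] open 0.007 grip 0.0 units [-0.8  2.4  1.7] 
T [224.0, 138.3] [482.6 263.3   0. ]
T 0.65 205 221 201 217
S [351.1, 261.8] [483.  254.9   0. ]
S [270.3, 270.9] [505.5  21.2   0. ]
S 0.61 251 267 262 277
```

View pics/c7.png

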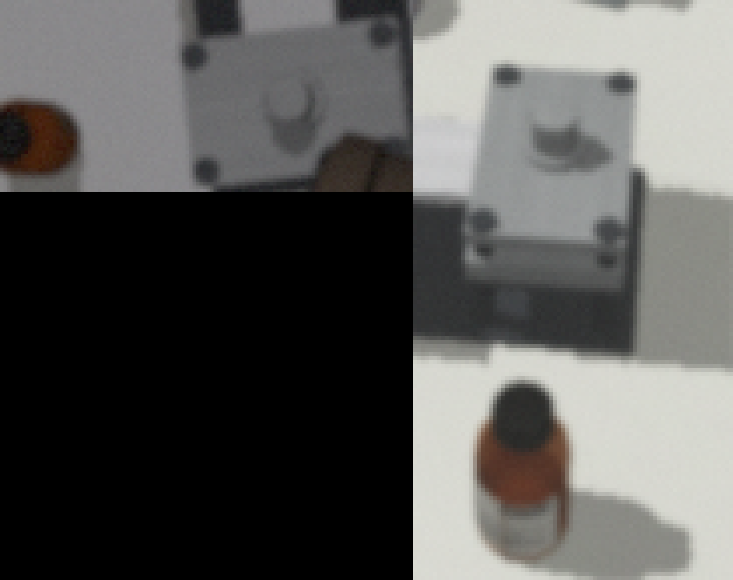

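The pin sits upright with its collar on the plate at (555,140), and the bottle stands upright on the bench at (520,470). The robot is clear of everything, so I'm handing in.

```bash
python3 -c "
from cell import env
print(env.job_done())"
```

```text
the job is handed in; nothing more can be done
None
```

I handed the job in at about 38 s: the bottle stands on the bench about 180 mm from the hole, and the pin was let go wedged about 22 mm short of home, pressed from above, and now sits home (contact at 128 mm); its last drop came as I eased off, and no verdict was shown.

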